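# Sweep the loose heat sinks into the parts tray on an electronics repair mat

## Robot

A 7-joint arm with a two-finger parallel gripper is mounted at the origin on the work surface. World frame = base frame: x ahead of the robot, y to its left, z up, the work surface at z = 0. Lengths are in mm, angles in rad, forces in N, time in s.
With the tool pointing down it reaches from about 425 to 825 mm from the base axis. Payload 3.6 kg.
Tool frame: the origin (TCP) lies midway between the tips of the shut fingers; the grasp point (between the pads) lies ctrl.pinch_z behind it (ctrl.pinch_z is the distance from the TCP to the grasp point, in mm); z points along the fingers, y is the line along which they close (so a half turn about z gives the same grasp; the last joint's range is limited). The gripper opens to 85 mm and grips with 20 to 120 N. Pads are 22 mm wide; open, the fingers measure 114 mm over their backs; the gripper's body (76 mm by 85 mm) begins 54 mm behind the grasp point. The pads swing forward as they close: fully open they stand 13 mm farther back than shut.
Start: joints at [-1.321, 0.615, -0.013, 1.423, 0.008, 1.103, -0.04], TCP at [176.973, 625.414, 231.297] pointing down, gripper open.
Joint ranges: [-3.12, 3.12], [-0.3, 2.06], [-1.34, 1.32], [0.26, 2.42], [-1.36, 4.5], [0.01, 1.98], [-2.84, 2.84]. Speed limits (rad/s): [2.79, 2.79, 3.14, 3.14, 3.14, 3.14, 3.14].

## Interface

Orientations are given as a unit quaternion [w, x, y, z].
In Python, from workcell import ctrl gives the robot as it stands. The module is installed in compiled form; this text tells all that it offers.
- The arm moves only by the tool play_rows, never from a script. Its argument "plan" is a list of rows, each a list of 7 numbers: the shift along the tool's x, y, z in mm, then the turn, a rotation vector about the tool's x, y, z in rad, then the opening, from 0 (shut) to 1 (fully open). A call has exactly 5 rows; each row is the pose to reach, as a shift and turn from the pose commanded when the call began, along the tool's axes at that moment; what a row does not reach only later rows make up. A row lasts 1/12 s, in which the tool goes at most 41.7 mm and 7.16 degrees, less where a joint would pass 70% of its speed; a pose out of reach is approached as far as the arm can. A call with a gripper value outside its range is refused whole. The fingers move at their own pace and stop on an object; "force" is the grip in N (left out, the last holds). Time passes only in rows, so rows that repeat a pose let the fingers close, or fill a call up. It gives the time, the measured TCP pose, the force, the opening and the grip force at its end, in the units of the state.
- ctrl.get_state(): the state, without advancing time (a new reading comes with each control period).
- ctrl.grab_frame(name): name is "scene" or "top"; returns the picture (400x640x3 uint8, blue, green, red); there is no depth.
- ctrl.camera_info(name): a dict with "fx", "fy", "cx", "cy" (pixels), "T" (4x4, takes a point from camera to world coordinates). Camera axes: x right, y down, z forward; pixel columns grow to the right and rows downward; lengths in mm; the calibration is good to about 2 mm. A picture is of the moment at which its call begins. camera_info takes no time and is no camera call.
- ctrl.close_job(): hands the job in; it is judged then, once.
The state is a dict: "t": time; "joints": joint angles; "joint_velocities": joint speeds; "tau": joint torques, N m; "eef_pos": TCP position; "tcp_rot": TCP orientation; "contact_force": force on the tool from outside, world axes, zero at the start; "torque": the same for the moment, N m; "gripper_width": finger opening in mm; "gripper_force": force on a finger pad.
Only numpy, scipy, OpenCV 4.12 (cv2) and the standard library are available. Lean on these libraries where they do the work, as an engineer would, in place of code of your own. Each camera call takes 0.05 s, during which the arm holds its last target. There are 200 camera calls.

## Task

Clear the repair mat: with your closed fingertips, gently sweep the three small finned heat sinks across the mat and through the open side of the three-sided parts tray, until all three lie completely inside it. Only push them along the mat, never pinch, press down on or lift them, keep them on the mat, and leave everything else on the bench where it stands.

Things in the scene. Friction and masses are not known exactly. Their poses are not given: they have to be found in the camera images.
- mat: flat blue silicone repair mat, 360 mm (its x) by 480 mm (its y), 3 mm thick, fixed to the bench. Origin: centre of its underside, on the bench top; z up. Everything on it stands on its level top, 3 mm above the bench; the tray has no raised floor
- tray: three-sided aluminium parts tray fixed on the mat: back and two side walls 14 mm high, 6 mm thick; the front is open and its thin grey floor flush with the mat (no step). Origin: middle of the open mouth, at the mat's top. +y points in through the mouth to the back wall, x along the mouth, z up. Inside: 220 mm wide (x -110 to 110 mm), 85 mm deep (y 0 at the mouth to 85 mm at the back wall)
- sink_a: finned aluminium heat sink, one of three alike: a square block 30 x 30 mm, 14 mm high, about 25 g, lying base down with its fins up, loose on the mat. Origin: centre of its underside, z up; x runs along the fins
- sink_b: finned aluminium heat sink, one of three alike: a square block 30 x 30 mm, 14 mm high, about 25 g, lying base down with its fins up, loose on the mat. Origin: centre of its underside, z up; x runs along the fins
- sink_c: finned aluminium heat sink, one of three alike: a square block 30 x 30 mm, 14 mm high, about 25 g, lying base down with its fins up, loose on the mat. Origin: centre of its underside, z up; x runs along the fins
- jar: closed plastic flux jar with a black cap, 36 mm across and 36 mm high, about 40 g, standing loose on the mat. Leave it. Origin: centre of its underside
- relay: black relay, 26 x 26 mm block on a 30 x 30 x 3 mm grey foot, 24 mm high in all, smooth without fins, about 30 g, loose on the mat. Leave it. Origin: centre of its underside
- capacitor: black can capacitor standing upright on the mat, 18 mm across and 28 mm high, 15 g. Leave it. Origin: centre of its underside
- meter: red multimeter lying on the bench to the robot's right of the mat, 150 mm (its x) by 76 mm, 38 mm high. Leave it. Origin: centre of its underside
- driver: screwdriver lying on the bench to the robot's left of the mat, about 200 mm long with a red handle. Leave it. Origin: underside, near its middle
- bottle: white bottle, 56 mm across, 120 mm high, standing on the bench to the robot's left of the mat. Leave it. Origin: centre of its underside

How it is judged (in metres and radians):
At the end, for the whole second after the job is handed in: The centre of each of the three heat sinks is inside the tray, at least 15 mm (half a heat sink) past the line of the mouth and between the walls, down on the mat (its origin lower than 20 mm above the bench), and at rest (slower than 20 mm/s) (y of sink_a in the frame of tray between 0.015 and 0.085 m and x of sink_a in the frame of tray between -0.11 and 0.11 m and height (world z) of each of sink_a, sink_b, sink_c below 0.02 m and linear speed of each of sink_a, sink_b, sink_c below 0.02 m/s and y of sink_b in the frame of tray between 0.015 and 0.085 m and x of sink_b in the frame of tray between -0.11 and 0.11 m and y of sink_c in the frame of tray between 0.015 and 0.085 m and x of sink_c in the frame of tray between -0.11 and 0.11 m); the robot touches nothing.
It fails at once if a heat sink is lifted (its underside's centre rises more than 20 mm above the mat) (height (world z) of any of sink_a, sink_b, sink_c above 0.023 m).
It fails at once if a heat sink is pinched or pressed hard (more than 15 N between it and the fingers) (contact force between any of sink_a, sink_b, sink_c and the fingers above 15 N).
It fails at once if a heat sink is pushed off the mat onto the bench (height (world z) of any of sink_a, sink_b, sink_c below 0.0005 m).
It fails at once if a bystander is moved more than 15 mm (distance of any of jar, relay, capacitor, meter, driver, bottle from where it was at the start of the episode above 0.015 m).
It fails at once if the jar, relay, capacitor or bottle is knocked over (angle between any of jar, relay, capacitor, bottle's own z axis and vertical above 0.6 rad).
It also fails if it takes over 67 s, if anything falls off the work surface, if the arm or the gripper's body presses on something with over 40 N, if the wrist force passes 120 N, or if a joint passes its speed limit or range.

## Working session

There is one attempt and no reset: what is moved stays moved. The work goes in short steps, Python scripts to look and compute and a tool call to move; the robot and the scene stay as the last step left them, time stands still between calls to the robot, and variables do not carry over. Pictures are saved under pics/ and viewed, at most 10 in all, crops included, and the job is handed in when it is done.

Besides the shell and the picture viewer there is one more tool, called after "Emit:" by a JSON object that holds its "name" and its "arguments", one argument or row to a line. play_rows: Moves the arm, as the interface text tells. Its arguments: {"type":"object","properties":{"plan":{"type":"array"},"force":{"type":"number"}},"required":["plan"]}

```bash
mkdir -p pics; python3 - <<'E'
from workcell import ctrl
import cv2
print(ctrl.get_state(), ctrl.pinch_z)
for n in("top","scene"):
    cv2.imwrite(f"pics/{n}0.png",ctrl.grab_frame(n)); print(ctrl.camera_info(n))
E
```

```text
{'t': 0.0, 'joints': array([-1.32154222,  0.61591462, -0.01257227,  1.42489842,  0.00811087,
        1.10340451, -0.04038096]), 'joint_velocities': array([-0.00018063,  0.00110242, -0.00266621,  0.00050192,  0.00084349,
       -0.00127493,  0.00069735]), 'tau': array([-3.14556182e-04, -4.69227290e+01,  2.58991029e-01, -1.71027732e+01,
        9.92666610e-03,  9.73975053e-03,  3.05248360e-08]), 'eef_pos': array([176.78610824, 624.70230373, 230.14142035]), 'tcp_rot': array([-1.40898381e-04,  1.37413551e-01,  9.90512927e-01, -1.27947963e-03]), 'contact_force': array([-0.81948759, -0.81115643,  0.38113208]), 'torque': array([-0.02299099, -0.00225223, -0.03881007]), 'gripper_force': 0.0, 'gripper_width': 85.25551962079194} 18.700000000000003
{'fx': 424.6499249033869, 'fy': 424.6499249033869, 'cx': 323.4792009894609, 'cy': 197.10346037155225, 'T': array([[-1.39046705e-02, -9.90181351e-01,  1.39095477e-01,
         4.35661151e+02],
       [-9.99841250e-01,  1.53186662e-02,  9.10018381e-03,
        -2.03199244e+01],
       [-1.11415895e-02, -1.38946861e-01, -9.90237161e-01,
         1.11369691e+03],
       [ 0.00000000e+00,  0.00000000e+00,  0.00000000e+00,
         1.00000000e+00]])}
{'fx': 368.33828584055186, 'fy': 368.33828584055186, 'cx': 321.2265090555981, 'cy': 194.21121344946067, 'T': array([[ 7.43481823e-01,  3.55320980e-01, -5.66552539e-01,
         1.22292459e+03],
       [ 6.68718238e-01, -3.85981783e-01,  6.35479332e-01,
        -7.35932376e+02],
       [ 7.12017998e-03, -8.51331348e-01, -5.24580060e-01,
         6.46111267e+02],
       [ 0.00000000e+00,  0.00000000e+00,  0.00000000e+00,
         1.00000000e+00]])}
```

View pics/top0.png

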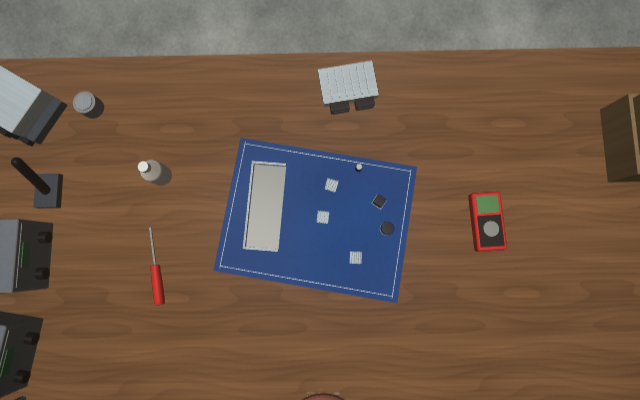

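View pics/scene0.png

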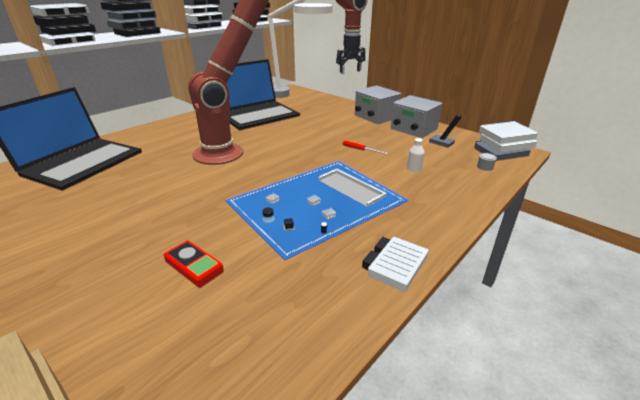

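The top view shows the tray at columns 245–285 with its mouth facing right. The sinks are near (331,185), (323,217) and (356,258), the relay at (379,201), the jar at (387,228) and the capacitor at (359,167). I'll enlarge this part.

```bash
cat > h.py <<'E'
import numpy as np
from workcell import ctrl
def pix2w(uv,z,n="top"):
    c=ctrl.camera_info(n);T=c["T"]
    d=T[:3,:3]@np.array([(uv[0]-c["cx"])/c["fx"],(uv[1]-c["cy"])/c["fy"],1])
    return (T[:3,3]+d*(z-T[2,3])/d[2])[:2]
E
python3 - <<'E'
import cv2
im=cv2.imread("pics/top0.png")[135:305,210:420]
cv2.imwrite("pics/crop0.png",cv2.resize(im,None,fx=3.5,fy=3.5,interpolation=cv2.INTER_CUBIC))
E
```

```text
(no output)
```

View pics/crop0.png

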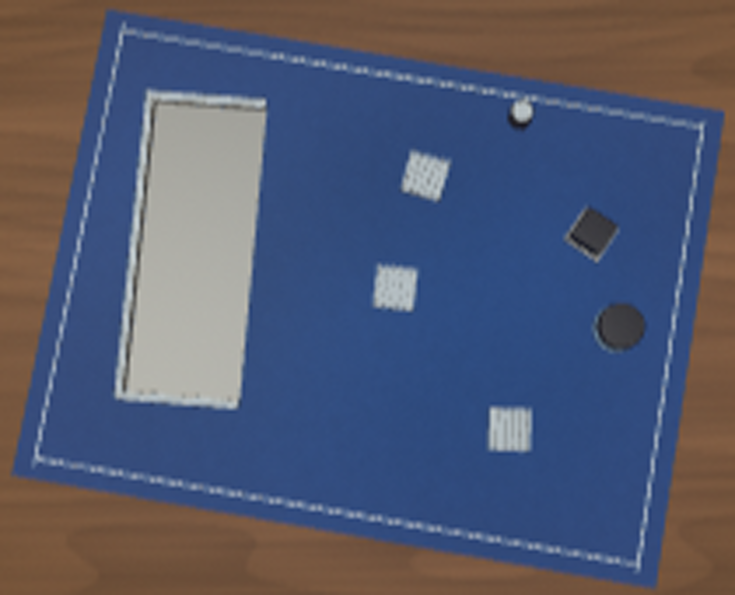

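```bash
cat >> h.py <<'E'
def crop(u,v,s=3.5,o=(210,135)): return ((u+.5)/s-.5+o[0],(v+.5)/s-.5+o[1])
E
python3 - <<'E'
from h import *
P=dict(mouthT=(266,106,3),mouthB=(240,399,3),outT=(267,99,17),outB=(239,405,17),backT=(150,92,17),backB=(119,397,17),A=(426,176,17),B=(396,288,17),C=(510,430,17),relay=(593,232,27),jar=(622,327,39),cap=(521,112,31),
m1=(107,11,3),m2=(723,112,3),m3=(657,586,3),m4=(13,472,3))
W={k:pix2w(crop(*p[:2]),p[2]) for k,p in P.items()}
o=(W['mouthT']+W['mouthB'])/2; 
xe=(W['mouthT']-W['mouthB'])
ex=xe/np.linalg.norm(xe)
ey=np.array([-ex[1],ex[0]])
print(np.linalg.norm(xe),o,ex,ey)
for k,w in W.items(): print(k,w.round(1),np.array([(w-o)@ex,(w-o)@ey]).round(1),round(float(np.hypot(*w))))
E
```

```text
222.74462873711653 [569.12356094  99.62445359] [ 0.99609326 -0.08830752] [0.08830752 0.99609326]
mouthT [680.1  89.8] [111.4  -0. ] 686
mouthB [458.2 109.5] [-111.4   -0. ] 471
outT [682.4  87.6] [113.9  -1.9] 688
outB [453.5 108.6] [-115.9   -1.3] 466
backT [689.2 176.1] [112.9  86.8] 711
backB [460.6 196.8] [-116.7   87.2] 501
A [621.6 -31.3] [  63.8 -125.8] 622
B [537.9  -7.7] [ -21.7 -109.7] 538
C [432.6 -89.5] [-119.2 -200.5] 442
relay [ 576.1 -153.5] [  29.3 -251.5] 596
jar [ 505.2 -170.7] [ -39.9 -274.9] 533
cap [ 666.3 -102.5] [ 114.6 -192.7] 674
m1 [756.9 212.5] [177.1 129. ] 786
m2 [ 669.7 -258.1] [ 131.8 -347.4] 718
m3 [ 318.7 -194.6] [-223.4 -315.2] 373
m4 [407.  277.4] [-177.2  162.8] 493
```

```bash
cat >> h.py <<'E'
O=np.array([569.1,99.6]);EX=np.array([.9961,-.0883]);EY=np.array([.0883,.9961])
def tray(x,y): return O+x*EX+y*EY
def totray(w): return np.array([(w[:2]-O)@EX,(w[:2]-O)@EY])
def az(): 
    w,x,y,z=ctrl.get_state()["tcp_rot"]; return np.arctan2(2*(x*y+w*z),w*w+x*x-y*y-z*z)
def rel(p,a,q):  # move from p to q (world xyz) in axes of a pointing-down tool with x azimuth a
    d=np.array(q)-p; c,s=np.cos(a),np.sin(a)
    return np.array([c*d[0]+s*d[1], s*d[0]-c*d[1], -d[2]]).round(1)
E
python3 - <<'E'
from h import *
p=np.array([176.97,625.4,231.3]);a=az();print(a)
g=np.append(tray(64,-180),231.3);ag=np.arctan2(EY[1],EY[0])
n=5
for i in range(n):
    f=(i+1)/n; q=np.array([176.97,625.4,231.3])*(1-f)+f*g
    if i==n-1:q[2]=90
    print(rel(p,a,q),round(a-(b:=az()*(1-f)+f*ag),4)); p,a=q,b
E
```

```text
2.8658307053192273
[-123.4 -112.8   -0. ] 0.2767
[-149.5  -74.8   -0. ] 0.2767
[-164.3  -31.1   -0. ] 0.2767
[-166.5   14.9   -0. ] 0.2767
[-156.1   59.8  141.3] 0.2767
```

Emit:
{"name": "play_rows", "arguments": {
  "plan": [
    [-25,-23,0,0,0,0.055,0],
    [-49,-45,0,0,0,0.11,0],
    [-74,-68,0,0,0,0.166,0],
    [-99,-90,0,0,0,0.221,0],
    [-123,-113,0,0,0,0.277,0]
  ]
}}

```text
t: 0.52
eef_pos: [265.3, 481.4, 230.8]
tcp_rot: [0.0, 0.274, 0.962, -0.0]
contact_force: [0.5, -0.4, -0.2]
gripper_width: 25.4
gripper_force: 0.0
```

Emit:
{"name": "play_rows", "arguments": {
  "plan": [
    [-30,-15,0,0,0,0.055,0],
    [-60,-30,0,0,0,0.11,0],
    [-90,-45,0,0,0,0.166,0],
    [-120,-60,0,0,0,0.221,0],
    [-150,-75,0,0,0,0.277,0]
  ]
}}

```text
t: 0.93
eef_pos: [353.2, 338.9, 231.1]
tcp_rot: [-0.0, 0.404, 0.915, -0.0]
contact_force: [1.4, -0.2, -0.7]
gripper_width: -0.6
gripper_force: 0.0
```

Emit:
{"name": "play_rows", "arguments": {
  "plan": [
    [-33,-6,0,0,0,0.055,0],
    [-66,-12,0,0,0,0.11,0],
    [-98,-18,0,0,0,0.166,0],
    [-131,-25,0,0,0,0.221,0],
    [-164,-31,0,0,0,0.277,0]
  ]
}}

```text
t: 1.35
eef_pos: [440.8, 197.1, 231.1]
tcp_rot: [-0.0, 0.527, 0.85, -0.0]
contact_force: [0.8, 0.6, 0.1]
gripper_width: 0.1
gripper_force: 0.0
```

Emit:
{"name": "play_rows", "arguments": {
  "plan": [
    [-33,3,0,0,0,0.055,0],
    [-66,6,0,0,0,0.11,0],
    [-100,9,0,0,0,0.166,0],
    [-133,12,0,0,0,0.221,0],
    [-167,15,0,0,0,0.277,0]
  ]
}}

```text
t: 1.77
eef_pos: [529.1, 54.8, 231.0]
tcp_rot: [-0.0, 0.639, 0.769, -0.0]
contact_force: [0.5, 0.9, -1.1]
gripper_width: 0.2
gripper_force: 0.0
```

Emit:
{"name": "play_rows", "arguments": {
  "plan": [
    [-31,12,20,0,0,0.055,0],
    [-62,24,40,0,0,0.11,0],
    [-94,36,60,0,0,0.166,0],
    [-125,48,80,0,0,0.221,0],
    [-156,60,100,0,0,0.277,0]
  ]
}}

```text
t: 2.18
eef_pos: [617.1, -87.3, 129.9]
tcp_rot: [-0.0, 0.739, 0.674, -0.0]
contact_force: [1.0, 0.9, -1.0]
gripper_width: -0.5
gripper_force: 0.0
```

```bash
python3 - <<'E'
from h import *
s=ctrl.get_state();print(s['t'],s['eef_pos'],totray(s['eef_pos']),az(),np.arctan2(EY[1],EY[0]),s['gripper_width'],s['joints'])
E
```

```text
2.1833 [617.13946652 -87.29893496 129.85149229] [  64.35528855 -181.92814422] 1.4782826708127652 1.4823817143986473 -0.45418222092425015 [-0.12029277  0.70763668  0.38553029  1.62868595 -0.32568803  0.87039938
  0.30090425]
```

Emit:
{"name": "play_rows", "arguments": {
  "plan": [
    [0,0,30,0,0,0,0],
    [0,0,60,0,0,0,0],
    [0,0,90,0,0,0,0],
    [0,0,110,0,0,0,0],
    [0,0,120,0,0,0,0]
  ]
}}

```text
t: 2.6
eef_pos: [614.3, -85.3, 7.5]
tcp_rot: [-0.003, 0.738, 0.675, -0.002]
contact_force: [0.7, -0.3, 0.1]
gripper_width: 0.0
gripper_force: 0.0
```

Emit:
{"name": "play_rows", "arguments": {
  "plan": [
    [8,0,0,0,0,0,0],
    [16,0,0,0,0,0,0],
    [24,0,0,0,0,0,0],
    [32,0,0,0,0,0,0],
    [40,0,0,0,0,0,0]
  ]
}}

```text
t: 3.02
eef_pos: [621.6, -44.6, 12.9]
tcp_rot: [0.001, 0.738, 0.675, 0.001]
contact_force: [-0.7, -0.8, -0.6]
gripper_width: -0.1
gripper_force: 0.1
```

Emit:
{"name": "play_rows", "arguments": {
  "plan": [
    [10,0,0,0,0,0,0],
    [20,0,0,0,0,0,0],
    [30,0,0,0,0,0,0],
    [40,0,0,0,0,0,0],
    [50,0,0,0,0,0,0]
  ]
}}

```text
t: 3.43
eef_pos: [624.9, 4.8, 11.3]
tcp_rot: [-0.0, 0.738, 0.675, -0.0]
contact_force: [0.4, -0.0, 1.0]
gripper_width: 0.3
gripper_force: 0.1
```

```bash
python3 - <<'E'
from h import *
import cv2
s=ctrl.get_state();print(s['t'],s['eef_pos'],totray(s['eef_pos']))
im=ctrl.grab_frame("top")[135:305,210:420]
cv2.imwrite("pics/crop1.png",cv2.resize(im,None,fx=3.5,fy=3.5,interpolation=cv2.INTER_CUBIC))
E
```

```text
3.4333 [624.9304608    4.80410938  11.32596065] [ 63.98319915 -89.49635696]
```

View pics/crop1.png

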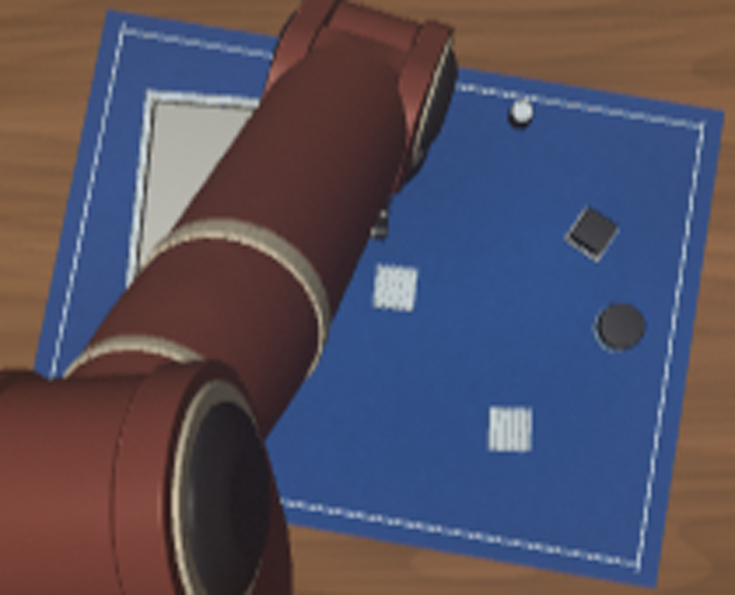

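The arm hides sink A in the top view, and everything else stands where it was. I'll check with the scene camera.

```bash
python3 - <<'E'
from h import *
import cv2
im=ctrl.grab_frame("scene")[150:260,220:420]
cv2.imwrite("pics/s1.png",cv2.resize(im,None,fx=4,fy=4,interpolation=cv2.INTER_CUBIC))
E
```

```text
(no output)
```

View pics/s1.png

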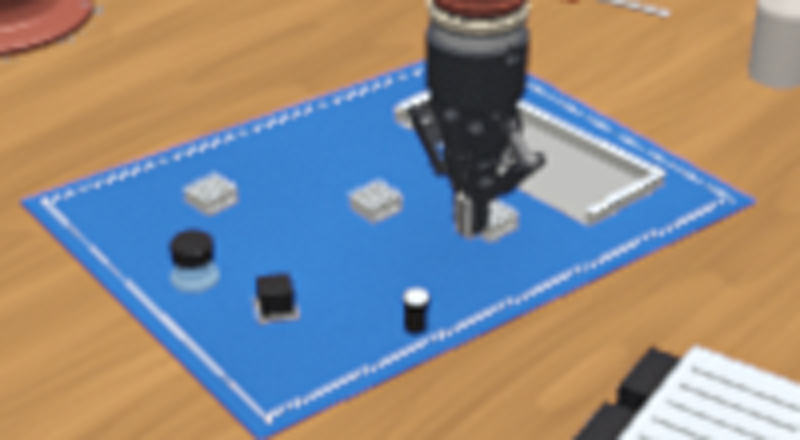

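Scene view: A sits squarely in front of the closed fingers, near crop (500,220), and nothing else has moved. I'll keep pushing.

Emit:
{"name": "play_rows", "arguments": {
  "plan": [
    [11,0,0,0,0,0,0],
    [22,0,0,0,0,0,0],
    [33,0,0,0,0,0,0],
    [44,0,0,0,0,0,0],
    [54,0,0,0,0,0,0]
  ]
}}

```text
t: 3.95
eef_pos: [629.8, 59.2, 11.2]
tcp_rot: [-0.0, 0.738, 0.675, 0.0]
contact_force: [0.4, -0.3, -0.0]
gripper_width: -0.0
gripper_force: 0.1
```

Emit:
{"name": "play_rows", "arguments": {
  "plan": [
    [11,0,0,0,0,0,0],
    [22,0,0,0,0,0,0],
    [33,0,0,0,0,0,0],
    [44,0,0,0,0,0,0],
    [52,0,0,0,0,0,0]
  ]
}}

```text
t: 4.37
eef_pos: [634.4, 111.3, 11.2]
tcp_rot: [-0.0, 0.738, 0.675, 0.0]
contact_force: [-0.3, -0.1, -0.0]
gripper_width: 0.2
gripper_force: 0.1
```

Emit:
{"name": "play_rows", "arguments": {
  "plan": [
    [-5,0,0,0,0,0,0],
    [-15,0,0,0,0,0,0],
    [-30,0,-10,0,0,0,0],
    [-50,0,-35,0,0,0,0],
    [-70,0,-65,0,0,0,0]
  ]
}}

```text
t: 4.78
eef_pos: [626.0, 35.3, 75.8]
tcp_rot: [-0.001, 0.739, 0.673, -0.003]
contact_force: [0.4, -0.5, 0.2]
gripper_width: -0.6
gripper_force: 0.0
```

Emit:
{"name": "play_rows", "arguments": {
  "plan": [
    [-25,-17,0,0,0,0,0],
    [-50,-34,0,0,0,0,0],
    [-75,-51,0,0,0,0,0],
    [-95,-68,0,0,0,0,0],
    [-113,-86,0,0,0,0,0]
  ]
}}

```text
t: 5.2
eef_pos: [530.5, -70.9, 77.6]
tcp_rot: [0.001, 0.74, 0.672, -0.001]
contact_force: [0.6, 0.2, 0.4]
gripper_width: 0.0
gripper_force: 0.0
```

```bash
python3 - <<'E'
from h import *
import cv2
s=ctrl.get_state();print(s['t'],s['eef_pos'],totray(s['eef_pos']))
a=ctrl.grab_frame("top")[135:305,210:420]
b=ctrl.grab_frame("scene")[150:260,220:420]
cv2.imwrite("pics/c2.png",np.vstack([cv2.resize(x,(500,h),interpolation=cv2.INTER_CUBIC) for x,h in((a,325),(b,275))]))
E
```

```text
5.2 [530.47785345 -70.94173615  77.5736416 ] [ -23.41268488 -173.28695892]
```

View pics/c2.png

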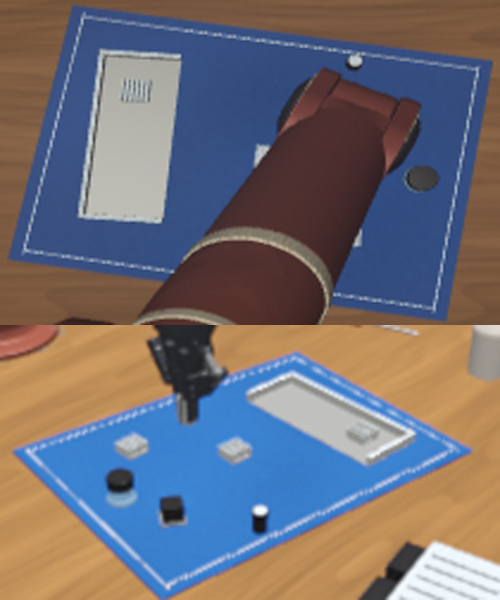

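A lies fully inside the tray, at top-crop (136,91). The others are unmoved. Now B.

Emit:
{"name": "play_rows", "arguments": {
  "plan": [
    [0,0,20,0,0,0,0],
    [0,1,40,0,0,0,0],
    [0,1,55,0,0,0,0],
    [0,1,63,0,0,0,0],
    [0,1,67,0,0,0,0]
  ]
}}

```text
t: 5.72
eef_pos: [532.6, -67.1, 8.8]
tcp_rot: [-0.0, 0.739, 0.674, -0.001]
contact_force: [0.0, -0.1, 0.4]
gripper_width: 0.3
gripper_force: 0.0
```

Emit:
{"name": "play_rows", "arguments": {
  "plan": [
    [8,0,0,0,0,0,0],
    [16,0,0,0,0,0,0],
    [24,0,0,0,0,0,0],
    [32,0,0,0,0,0,0],
    [40,0,0,0,0,0,0]
  ]
}}

```text
t: 6.13
eef_pos: [537.5, -24.1, 10.0]
tcp_rot: [0.0, 0.738, 0.675, 0.001]
contact_force: [0.1, 0.1, 0.6]
gripper_width: -0.5
gripper_force: 0.2
```

Emit:
{"name": "play_rows", "arguments": {
  "plan": [
    [10,0,0,0,0,0,0],
    [20,0,0,0,0,0,0],
    [30,0,0,0,0,0,0],
    [40,0,0,0,0,0,0],
    [50,0,0,0,0,0,0]
  ]
}}

```text
t: 6.55
eef_pos: [541.4, 25.4, 9.3]
tcp_rot: [-0.0, 0.738, 0.675, -0.0]
contact_force: [-0.3, 0.1, -0.6]
gripper_width: 0.1
gripper_force: 0.2
```

Emit:
{"name": "play_rows", "arguments": {
  "plan": [
    [10,0,0,0,0,0,0],
    [20,0,0,0,0,0,0],
    [30,0,0,0,0,0,0],
    [40,0,0,0,0,0,0],
    [50,0,0,0,0,0,0]
  ]
}}

```text
t: 6.97
eef_pos: [545.9, 75.0, 9.3]
tcp_rot: [-0.0, 0.738, 0.675, -0.0]
contact_force: [0.1, -0.8, -0.9]
gripper_width: -0.3
gripper_force: 0.1
```

Emit:
{"name": "play_rows", "arguments": {
  "plan": [
    [11,0,0,0,0,0,0],
    [22,0,0,0,0,0,0],
    [33,0,0,0,0,0,0],
    [42,0,0,0,0,0,0],
    [50,0,0,0,0,0,0]
  ]
}}

```text
t: 7.38
eef_pos: [550.4, 125.1, 9.2]
tcp_rot: [-0.0, 0.738, 0.675, 0.0]
contact_force: [0.0, -0.5, -1.0]
gripper_width: 0.0
gripper_force: 0.1
```

Emit:
{"name": "play_rows", "arguments": {
  "plan": [
    [-5,0,0,0,0,0,0],
    [-15,0,0,0,0,0,0],
    [-30,0,-10,0,0,0,0],
    [-50,0,-35,0,0,0,0],
    [-70,0,-65,0,0,0,0]
  ]
}}

```text
t: 7.8
eef_pos: [542.1, 50.3, 74.2]
tcp_rot: [-0.001, 0.739, 0.673, -0.002]
contact_force: [0.9, 0.4, -0.0]
gripper_width: 0.3
gripper_force: 0.0
```

```bash
python3 - <<'E'
from h import *
s=ctrl.get_state();p=s['eef_pos'];a=az();print(s['t'],p,totray(p),a)
C=np.array([-119.2,-200.5]);G=np.array([-58,45.]);d=(G-C)/np.linalg.norm(G-C)
S=C-d*52; E=G-d*26
print(S,E,np.linalg.norm(E-S))
dirw=d[0]*EX+d[1]*EY; ag=np.arctan2(dirw[1],dirw[0]);print("turn",a-ag)
print(tray(*S),np.hypot(*tray(*S)),rel(p,a,np.append(tray(*S),p[2])))
E
```

```text
7.8 [542.13445785  50.26145775  74.18267297] [-22.50378326 -51.52717931] 1.4778328541425891
[-131.77799884 -250.95586136] [-64.28899942  19.77206932] 279.01322099842923
turn 0.23975879070157657
[ 415.6765328 -138.7411362] 438.21921773626696 [-199.9 -108.4   -0. ]
```

```bash
python3 - <<'E'
from h import *
p=ctrl.get_state()['eef_pos'];a=az()
C=np.array([-119.2,-200.5]);G=np.array([-68,42.]);d=(G-C)/np.linalg.norm(G-C)
S=C-d*50
dirw=d[0]*EX+d[1]*EY; ag=np.arctan2(dirw[1],dirw[0]);print("turn",a-ag)
print(S,np.hypot(*tray(*S)),rel(p,a,np.append(tray(*S),p[2])),np.linalg.norm(G-C))
E
```

```text
turn 0.2035292084757654
[-129.52899039 -249.42148769] 440.0563178622365 [-198.4 -106.1   -0. ] 247.84610144200371
```

Emit:
{"name": "play_rows", "arguments": {
  "plan": [
    [-20,-11,0,0,0,0,0],
    [-40,-22,0,0,0,0,0],
    [-60,-33,0,0,0,0,0],
    [-80,-44,0,0,0,0,0],
    [-100,-54,0,0,0,0,0]
  ]
}}

```text
t: 8.22
eef_pos: [479.5, -44.7, 75.3]
tcp_rot: [0.001, 0.74, 0.673, -0.0]
contact_force: [0.4, -0.4, -0.4]
gripper_width: -0.2
gripper_force: 0.0
```

Emit:
{"name": "play_rows", "arguments": {
  "plan": [
    [-25,-14,0,0,0,0.05,0],
    [-50,-28,0,0,0,0.1,0],
    [-75,-40,0,0,0,0.15,0],
    [-92,-49,0,0,0,0.2,0],
    [-99,-52,0,0,0,0.204,0]
  ]
}}

```text
t: 8.63
eef_pos: [417.1, -140.0, 75.3]
tcp_rot: [0.001, 0.806, 0.592, -0.001]
contact_force: [0.3, -0.4, -0.3]
gripper_width: -0.1
gripper_force: 0.0
```

```bash
python3 - <<'E'
from h import *
import cv2
s=ctrl.get_state();p=s['eef_pos'];print(s['t'],p,totray(p),az(),s['joints'])
a=ctrl.grab_frame("top")[135:305,210:420]
b=ctrl.grab_frame("scene")[150:260,220:420]
cv2.imwrite("pics/c3.png",np.vstack([cv2.resize(x,(500,h),interpolation=cv2.INTER_CUBIC) for x,h in((a,325),(b,275))]))
E
```

```text
8.6333 [ 417.10877517 -139.9552045    75.28713853] [-130.24573449 -252.04176435] 1.2658707795589221 [ 0.02285566  0.58404205  0.36348628  2.18130537 -0.4616879   0.44886247
  0.44666959]
```

View pics/c3.png

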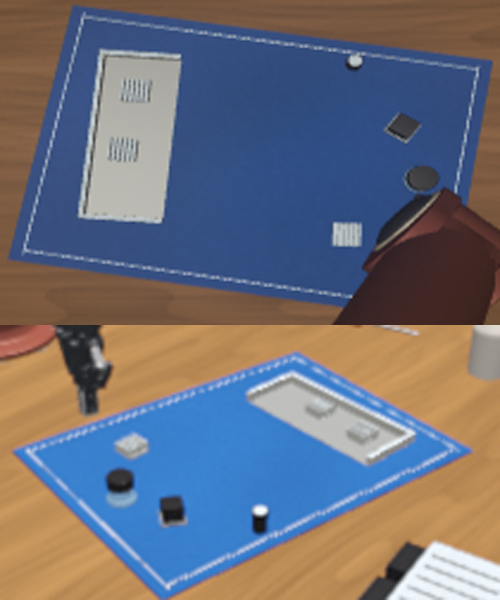

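A and B are both fully in the tray, at top-crop (136,91) and (124,150). C is untouched at (347,234) with the fingers behind it. Now C.

Emit:
{"name": "play_rows", "arguments": {
  "plan": [
    [0,0,20,0,0,0,0],
    [0,0,40,0,0,0,0],
    [0,0,54,0,0,0,0],
    [0,0,61,0,0,0,0],
    [0,0,65,0,0,0,0]
  ]
}}

```text
t: 9.15
eef_pos: [420.9, -133.8, 8.6]
tcp_rot: [-0.001, 0.802, 0.597, 0.0]
contact_force: [-1.0, -0.3, -0.4]
gripper_width: 0.2
gripper_force: 0.0
```

Emit:
{"name": "play_rows", "arguments": {
  "plan": [
    [8,0,0,0,0,0,0],
    [16,0,0,0,0,0,0],
    [24,0,0,0,0,0,0],
    [32,0,0,0,0,0,0],
    [40,0,0,0,0,0,0]
  ]
}}

```text
t: 9.57
eef_pos: [432.9, -95.0, 9.8]
tcp_rot: [0.0, 0.803, 0.596, 0.0]
contact_force: [0.2, 0.5, -0.1]
gripper_width: -0.3
gripper_force: 0.1
```

Emit:
{"name": "play_rows", "arguments": {
  "plan": [
    [10,0,0,0,0,0,0],
    [20,0,0,0,0,0,0],
    [30,0,0,0,0,0,0],
    [40,0,0,0,0,0,0],
    [50,0,0,0,0,0,0]
  ]
}}

```text
t: 9.98
eef_pos: [447.2, -47.2, 9.7]
tcp_rot: [0.0, 0.803, 0.596, 0.0]
contact_force: [0.3, -0.4, 0.7]
gripper_width: 0.1
gripper_force: 0.1
```

Emit:
{"name": "play_rows", "arguments": {
  "plan": [
    [10,0,0,0,0,0,0],
    [20,0,0,0,0,0,0],
    [30,0,0,0,0,0,0],
    [40,0,0,0,0,0,0],
    [50,0,0,0,0,0,0]
  ]
}}

```text
t: 10.4
eef_pos: [461.5, 0.7, 9.6]
tcp_rot: [0.0, 0.803, 0.596, 0.0]
contact_force: [0.8, 0.2, 0.3]
gripper_width: 0.2
gripper_force: 0.1
```

```bash
python3 - <<'E'
from h import *
import cv2
s=ctrl.get_state();p=s['eef_pos'];print(s['t'],p,totray(p),az())
a=ctrl.grab_frame("top")[135:305,210:420]
b=ctrl.grab_frame("scene")[150:260,220:420]
cv2.imwrite("pics/c4.png",np.vstack([cv2.resize(x,(500,h),interpolation=cv2.INTER_CUBIC) for x,h in((a,325),(b,275))]))
E
```

```text
10.4 [461.52551963   0.73249598   9.63054766] [ -98.42493929 -107.98074737] 1.277755858805286
```

View pics/c4.png

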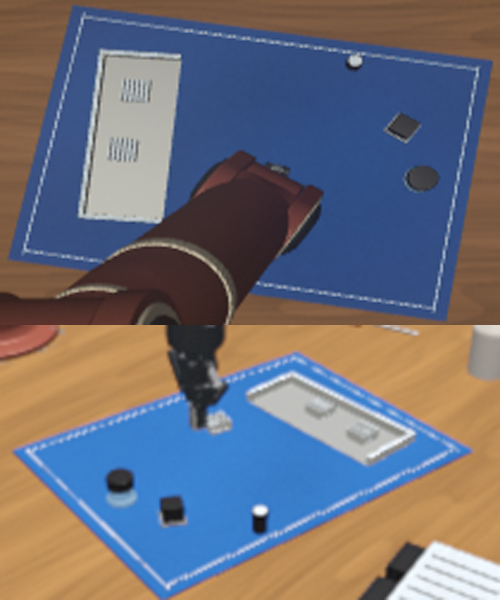

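```bash
python3 - <<'E'
from h import *
for z in(10,17):print(totray(pix2w((307.3,189),z,"scene")))
print(totray(pix2w((220+361/2.5,150+(433-325)/2.5),17,"scene")),totray(pix2w((210+136/2.38,135+91/1.912),17)))
E
```

```text
[-83.36931441 -79.51044591]
[-74.47314987 -87.15881616]
[71.53330629 33.51066264] [57.79966794 42.74415803]
```

C, near scene-crop (218,423), rides in front of the fingers in line with the path. I'll continue into the tray and then retreat.

Emit:
{"name": "play_rows", "arguments": {
  "plan": [
    [9,0,0,0,0,0,0],
    [18,0,0,0,0,0,0],
    [27,0,0,0,0,0,0],
    [36,0,0,0,0,0,0],
    [45,0,0,0,0,0,0]
  ]
}}

```text
t: 10.92
eef_pos: [474.5, 43.4, 9.3]
tcp_rot: [-0.0, 0.803, 0.596, -0.0]
contact_force: [0.4, -0.3, 0.0]
gripper_width: -0.2
gripper_force: 0.1
```

Emit:
{"name": "play_rows", "arguments": {
  "plan": [
    [9,0,0,0,0,0,0],
    [18,0,0,0,0,0,0],
    [27,0,0,0,0,0,0],
    [36,0,0,0,0,0,0],
    [45,0,0,0,0,0,0]
  ]
}}

```text
t: 11.33
eef_pos: [487.5, 86.4, 9.3]
tcp_rot: [-0.0, 0.803, 0.596, -0.0]
contact_force: [0.1, -0.2, -0.5]
gripper_width: -0.3
gripper_force: 0.1
```

Emit:
{"name": "play_rows", "arguments": {
  "plan": [
    [9,0,0,0,0,0,0],
    [18,0,0,0,0,0,0],
    [26,0,0,0,0,0,0],
    [33,0,0,0,0,0,0],
    [39,0,0,0,0,0,0]
  ]
}}

```text
t: 11.75
eef_pos: [498.8, 123.7, 9.3]
tcp_rot: [-0.0, 0.803, 0.596, -0.0]
contact_force: [0.2, -0.8, 0.9]
gripper_width: 0.2
gripper_force: 0.1
```

Emit:
{"name": "play_rows", "arguments": {
  "plan": [
    [-5,0,0,0,0,0,0],
    [-15,0,0,0,0,0,0],
    [-30,0,-10,0,0,0,0],
    [-50,0,-35,0,0,0,0],
    [-70,0,-65,0,0,0,0]
  ]
}}

```text
t: 12.17
eef_pos: [475.9, 52.6, 74.3]
tcp_rot: [-0.001, 0.804, 0.595, -0.002]
contact_force: [0.4, -0.5, 0.8]
gripper_width: 0.1
gripper_force: 0.0
```

Emit:
{"name": "play_rows", "arguments": {
  "plan": [
    [-25,0,-10,0,0,0,0],
    [-55,0,-20,0,0,0,0],
    [-90,0,-30,0,0,0,0],
    [-120,0,-40,0,0,0,0],
    [-140,0,-40,0,0,0,0]
  ]
}}

```text
t: 12.58
eef_pos: [435.8, -84.0, 116.7]
tcp_rot: [0.002, 0.805, 0.593, 0.001]
contact_force: [0.6, 0.5, -0.4]
gripper_width: -0.5
gripper_force: 0.0
```

```bash
python3 - <<'E'
from h import *
import cv2
s=ctrl.get_state();p=s['eef_pos'];print(s['t'],p,totray(p),az())
a=ctrl.grab_frame("top")[135:305,210:420]
b=ctrl.grab_frame("scene")[150:260,220:420]
cv2.imwrite("pics/c5.png",np.vstack([cv2.resize(x,(500,h),interpolation=cv2.INTER_CUBIC) for x,h in((a,325),(b,275))]))
E
```

```text
12.5833 [435.79105212 -84.00534605 116.73781014] [-116.57669093 -194.6604653 ] 1.2687794669164099
```

View pics/c5.png

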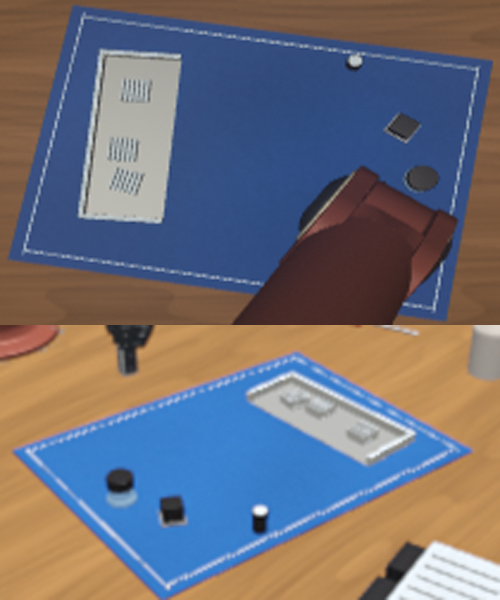

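All three sinks lie well inside the tray, at top-crop (136,91), (124,150) and (127,182). The bystanders are unmoved and the arm is clear, so I'll hand the job in.

```bash
python3 -c "
from workcell import ctrl
print(ctrl.close_job())"
```

```text
the job is handed in; nothing more can be done
None
```

All three heat sinks were swept fully inside the tray, nothing else on the mat shifted in the last pictures, and the job is handed in at about 13 s of the 67 s allowed; the hand-in returned no verdict.

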